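# Set the lamp-height jig and lay the bracket level

### The arm

A 7-joint arm with a two-finger parallel gripper is mounted at the origin on the work surface. World frame = base frame: x ahead of the robot, y to its left, z up, the work surface at z = 0. Lengths are in m, angles in rad, forces in N, time in s.
With the tool pointing down it reaches from about 0.425 to 0.925 m from the base axis. Payload 6.8 kg.
Tool frame: the origin (TCP) lies at the very end of the fingers, on their centre line; the grasp point (between the pads) lies 19 mm behind it; z points along the fingers, y is the line along which they close (so a half turn about z gives the same grasp; the last joint's range is limited). The gripper opens to 85 mm and grips with 20 to 120 N. Pads are 22 mm wide; open, the fingers measure 114 mm over their backs; the gripper's body (76 mm by 85 mm) begins 54 mm behind the grasp point. The pads swing forward as they close: fully open they stand 13 mm farther back than shut.
Start: joints at [-1.457, 0.477, 0.022, 1.555, -0.011, 1.109, -0.083], TCP at [0.148, 0.658, 0.231] pointing down, gripper open.
Joint ranges: [-2.96, 2.96], [-0.34, 2.1], [-1.41, 1.46], [0.24, 2.44], [-1.37, 4.51], [0.17, 1.92], [-2.96, 2.96]. Speed limits (rad/s): [2.39, 2.39, 3.14, 3.14, 3.14, 3.14, 3.14].

### API

Orientations are given as a rotation vector (axis times angle).
In Python, from bench import get_obs, viewer, r gives the robot as it stands. The module is installed in compiled form; this text tells all that it offers.
- The arm moves only by the tool play_rows, never from a script. Its argument "commands" is a list that holds one entry, the list of rows, each a list of 5 numbers: the gripper's target within -1 to 1 (shut at 1, half-way at 0, fully open at -1), then the shift along the tool's x, y, z scaled (see below), then the turn about the tool's z scaled (see below). A call has 1 to 12 rows; each row is the pose to reach, as a shift and turn from the pose commanded when the call began, along the tool's axes at that moment; what a row does not reach only later rows make up. The controller multiplies each number of a shift by 0.2 m and each number of a turn by pi/2 rad. A row lasts 1/12 s, in which the tool goes at most 41.7 mm and 7.16 degrees, less where a joint would pass 70% of its speed; a pose out of reach is approached as far as the arm can. A call with a number of a shift or a turn outside -1 to 1 is refused whole. A call with a gripper value outside its range is refused whole. The fingers move at their own pace and stop on an object; "grip_force" is the grip in N (left out, the last holds). Time passes only in rows, so rows that repeat a pose let the fingers close. It gives the time, the measured TCP pose, the force, the opening and the grip force at its end, in the units of the state.
- get_obs(): the state, without advancing time (a new reading comes with each control period).
- viewer.grab_frame(name): name is "scene" or "side" or "wrist"; returns a dict with "pixels" (400x640x3 uint8, red, green, blue), "fovy" (degrees; the focal length in pixels is half the picture's height over the tangent of half this angle, whatever the lens; pixels are square), "cx", "cy" (the principal point, pixels), "world_to_cam" (4x4, takes a point from world to camera coordinates); the wrist camera has in their place "hand_eye" (4x4, takes a point from camera to tool coordinates, whose origin is the TCP and whose axes are the flange's). Camera axes: x right, y up, looking along -z (the intrinsics and any distortion apply to the point x, -y, -z); pixel columns grow to the right and rows downward; lengths in m; the calibration is good to about 2 mm. A picture is of the moment at which its call begins: read the wrist's pose just before it. There is no depth.
- r.hand_in(): hands the job in; it is judged then, once.
Trained networks look in a picture, given as the dict that the camera call returned (one of the last four; its "shot" number tells which), for a name from the list of things; names that differ only in an ending like _2 or _b are one class to them, and where a whole thing is asked for, a point or a joint stands for the part that bears it (a point fixed in the world has none). Each returns a list of dicts, best first, with "score" (0 to 1); they miss things now and then, are a little off and sometimes report something else, mostly with a low value. They report only what shows in the picture. A call takes as long as a camera call. They do not tell look-alikes from the thing itself.
- viewer.trace(picture, thing): "pixels" (400x640 bool, what is visible of it) and "rect" ([left, top, right, bottom] in pixels, round what is visible of it).
The state is a dict: "clock": time; "joints": joint angles; "qvel": joint speeds; "tau": joint torques, N m; "tcp_pos": TCP position; "orientation": TCP orientation; "contact_force": force on the tool from outside, world axes, zero at the start; "moment": the same for the moment, N m; "grip_width": finger opening in m; "gripper_force": force on a finger pad.
Only numpy, scipy, OpenCV 4.12 (cv2) and the standard library are available. Lean on these libraries where they do the work, as an engineer would, in place of code of your own. Each camera call takes 0.05 s, during which the arm holds its last target. There are 200 camera calls.

### The job

On the turntable's lamp-height jig, spin the knurled collar up its threaded rod until its top face is level with the floor of the nest on the pillar beside it, and let go of it. Then pick up the loose lamp-socket bracket and lay it gently across the two, its fork round the rod on top of the collar and its plain tail flat in the nest, so that it lies level. Leave the nest's height and the motor, remote housing, loupe and elevation knob as they are.

Things in the scene. Friction and masses are not known exactly. Their poses are not given: they have to be found in the camera images.
- turntable: low cast-aluminium disc, 310 mm across, 14 mm high, fixed (does not turn); origin at the centre of its underside, z up. It carries the jig, all in its own frame: a dark steel base bar 172 x 56 mm along x, its top 24 mm above the table; a vertical threaded rod 14 mm thick at x = -58, y = 20 mm whose top is 104 mm above the table; and a nest on a pillar at x = 57, y = 20 mm, so the nest lies 115 mm from the rod in the turntable's +x direction
- collar_top (a point): centre of the top face of the knurled steel collar, on the rod's axis. The collar is a cylinder 50 mm across and 22 mm high, extending 22 mm down from this point; the rod passes through it and stands 29 to 35 mm above it at the start. Starts 9 to 21 mm lower than the nest floor
- collar (a joint): turn of the collar on its rod in rad, growing counter-clockwise seen from above; range -0.8 to 5.8. The coarse multi-start thread raises it 30 mm per full counter-clockwise turn (4.77 mm per rad); about 0.1 N m of friction holds it wherever it is left
- nest_floor (a point): point on the flat floor of the aluminium nest, on the pillar's axis, where the middle of the bracket's tail should lie. The nest is a shallow tray 70 mm wide: side cheeks 60 mm apart inside and an end wall whose inner face is 21.5 mm beyond this point (away from the rod), all rising 8 mm above the floor; open towards the rod, where the floor ends 23 mm from this point. Its clamped height differs from start to start and must not be changed
- bracket: loose chromed lamp-socket bracket, 0.2 kg or so: flat plate 150 mm (x) by 50 mm (y), 5 mm thick, origin at the centre of its underside, z up. The +x end is a fork: an open slot 24 mm wide from x = 35 to the end at x = 75 mm. A socket block 30 (x) x 26 (y) mm stands upright in the middle, from the plate up to 50 mm above the underside, with a 22 mm white ceramic disc 4 mm high on top; it is the place to grip, across y. It starts flat on the table left or right of the turntable
- fork (a point): underside of the bracket, in the middle of the slot, 55 mm from the origin along +x: belongs on the rod's axis
- tail (a point): underside of the bracket's plain tail, 60 mm from the origin along -x: belongs on the nest floor point
- motor: dusty black fan motor, upright cylinder 70 mm across, 54 mm high plus a 22 mm boss and stub shaft to 62 mm; stands loose on the turntable beside the jig, its wall 50 mm or more from the rod's axis; origin at the centre of its underside
- remote: cream remote control housing 140 x 52 x 26 mm (x, y, z) lying on the table; origin at the centre of its underside
- loupe: glass loupe with a steel rim, a disc 76 mm across and 23 mm high lying on the table; origin at the centre of its underside
- knob: brown bakelite elevation knob, 60 mm across and 32 mm high, on the table; origin at the centre of its underside
Not all that is in view belongs to the job. Leave any purple look-alike of the bracket alone.

How it is judged:
By the outcome, as a careful person would: the job done as asked, in the order asked, and still so for the second after the job is handed in, with the robot touching nothing.
It also fails if it takes over 72 s, if anything falls off the work surface, if the arm or the gripper's body presses on something with over 40 N, if the wrist force passes 120 N, or if a joint passes its speed limit or range.

## Working session

There is one attempt and no reset: what is moved stays moved. The work goes in short steps, Python scripts to look and compute and a tool call to move; the robot and the scene stay as the last step left them, time stands still between calls to the robot, and variables do not carry over. Pictures are saved under pics/ and viewed, at most 10 in all, crops included, and the job is handed in when it is done.

Besides the shell and the picture viewer there is one more tool, called after ">>>" as a command line: name --argument value ..., lists and objects as JSON in quotes. play_rows: Moves the arm, as the interface text tells. Shifts and turns lie within -1 to 1; 1 stands for 0.2 m of shift or pi/2 rad of turn. Its arguments: {"type":"object","properties":{"commands":{"type":"array","items":{"type":"array","items":{"type":"array","items":{"type":"number","minimum":-1,"maximum":1}}}},"grip_force":{"type":"number"}},"required":["commands"]}

```bash
ls; mkdir -p pics; cat > h.py <<'E'
import numpy as np, cv2
from scipy.spatial.transform import Rotation as R
from bench import get_obs, viewer, r
def cam(name):
    o=get_obs(); d=viewer.grab_frame(name)
    if 'world_to_cam' in d: W=np.array(d['world_to_cam'])
    else:
        T=np.eye(4);T[:3,:3]=R.from_rotvec(o['orientation']).as_matrix();T[:3,3]=o['tcp_pos']
        W=np.linalg.inv(T@np.array(d['hand_eye']))
    d['W']=W; d['f']=200/np.tan(np.radians(d['fovy'])/2); return d
def proj(d,p):
    c=(d['W']@np.append(p,1))[:3]; return np.array([d['cx']+d['f']*c[0]/-c[2], d['cy']-d['f']*c[1]/-c[2]])
def ray(d,u,v):
    C=np.linalg.inv(d['W']); k=C[:3,:3]@np.array([(u-d['cx'])/d['f'],-(v-d['cy'])/d['f'],-1]); return C[:3,3],k/np.linalg.norm(k)
def onz(d,u,v,z):
    o,k=ray(d,u,v); return o+k*(z-o[2])/k[2]
def tri(l):
    A=np.zeros((3,3));b=np.zeros(3)
    for o,k in l:
        P=np.eye(3)-np.outer(k,k);A+=P;b+=P@o
    x=np.linalg.solve(A,b); return x,[np.linalg.norm((np.eye(3)-np.outer(k,k))@(x-o)) for o,k in l]
def save(d,n,rect=None,s=1):
    im=d['pixels'][:,:,::-1]
    if rect: im=im[rect[1]:rect[3],rect[0]:rect[2]]
    cv2.imwrite('pics/'+n,cv2.resize(np.ascontiguousarray(im),None,fx=s,fy=s,interpolation=cv2.INTER_CUBIC))
E
python3 - <<'E'
from h import *
print(get_obs())
ims=[]
for n in ['scene','side','wrist']:
    d=cam(n); print(n,{k:v for k,v in d.items() if k not in('pixels','W')}, [k for k in d])
    save(d,n+'0.png')
    for t in ['turntable','collar','nest_floor','bracket','motor','remote','loupe','knob']:
        print(t,[(round(x['score'],2),np.round(x['rect']).tolist(),int(x['pixels'].sum())) for x in viewer.trace(d,t)[:3]])
E
```

```text
pics
{'clock': 0.0, 'joints': array([-1.45708779,  0.47779527,  0.02232906,  1.55644027, -0.01148743,
        1.10929906, -0.08309405]), 'qvel': array([ 0.00024923, -0.0001072 , -0.00044901,  0.00144947,  0.00064599,
        0.00334055, -0.00052053]), 'tau': array([-2.09317623e-04, -5.96438742e+01,  1.60765104e+00, -2.81200022e+01,
        1.23702458e-02,  9.25536908e-03, -2.65579292e-07]), 'tcp_pos': array([0.14837822, 0.65788877, 0.23033347]), 'orientation': array([-3.47628698e-01, -3.12223853e+00,  2.84756521e-03]), 'contact_force': array([-0.14815414,  0.42390256, -0.05926781]), 'moment': array([-0.00619385, -0.00941363, -0.02152048]), 'gripper_force': 0.0, 'grip_width': 0.08563923305375108}
scene {'fovy': 49.81811817008919, 'cx': 317.6180620079224, 'cy': 199.69079967103013, 'world_to_cam': array([[-2.00797563e-01,  9.79632748e-01, -1.30467627e-04,
         1.38070859e-01],
       [-7.16510553e-01, -1.46773982e-01,  6.81960429e-01,
         2.78987606e-01],
       [ 6.68051620e-01,  1.37029474e-01,  7.31389060e-01,
        -1.43645055e+00],
       [ 0.00000000e+00,  0.00000000e+0
[... 1844 characters left out ...]
 298.0, 348.0, 333.0], 1232)]
wrist {'fovy': 66.84814544410258, 'cx': 321.73758621548035, 'cy': 197.2916370257706, 'hand_eye': array([[ 2.35643183e-04,  9.56635349e-01,  2.91288092e-01,
         7.38753502e-02],
       [ 9.99999959e-01, -1.77201154e-04, -2.27013348e-04,
        -5.51408821e-04],
       [-1.65552407e-04,  2.91288134e-01, -9.56635351e-01,
        -1.42251483e-01],
       [ 0.00000000e+00,  0.00000000e+00,  0.00000000e+00,
         1.00000000e+00]]), 'shot': 3, 'f': np.float64(303.0387985259909)} ['pixels', 'fovy', 'cx', 'cy', 'hand_eye', 'shot', 'W', 'f']
turntable []
collar []
nest_floor []
bracket []
motor []
remote [(0.63, [160.0, 389.0, 171.0, 400.0], 61)]
loupe []
knob []
```

View pics/scene0.png

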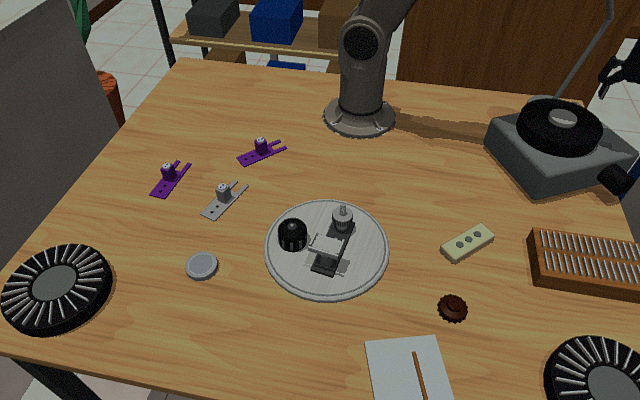

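View pics/side0.png

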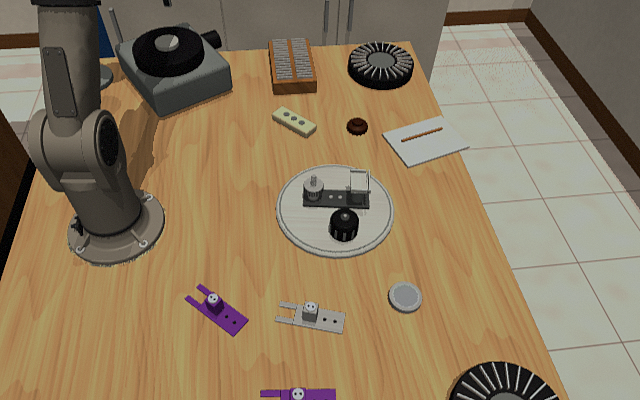

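Scene: the silver bracket is at (224,200), with purple look-alikes at (170,178) and (262,150). In the side view, the silver one is at (311,317) and the purples at (215,310) and (298,394). I choose the silver one. The jig has its collar at scene (343,219) and nest at (325,244), with the motor beside it at (293,235).

```bash
python3 - <<'E'
from h import *
s=cam('scene');d=cam('side')
im=np.zeros((600,800,3),np.uint8)
a=cv2.resize(s['pixels'][180:310,190:400],None,fx=3,fy=3,interpolation=cv2.INTER_CUBIC)[:300,:630]
a2=cv2.resize(d['pixels'][160:260,270:400],None,fx=3,fy=3,interpolation=cv2.INTER_CUBIC)
b=cv2.resize(d['pixels'][295:345,270:350],None,fx=4,fy=4,interpolation=cv2.INTER_CUBIC)
im[:a.shape[0],:a.shape[1]]=a; im[300:600,:390]=a2; im[300:500,400:720]=b
cv2.imwrite('pics/c1.png',im[:,:,::-1])
def c(t): return [x for x in t]
for nm,c_,z in [('turntable',(0,0),.014)]:
    for q in (s,d):
        m=viewer.trace(q,'turntable')[0]['pixels']; ys,xs=np.nonzero(m)
        hull=cv2.convexHull(np.c_[xs,ys].astype(np.float32))[:,0]
        P=np.array([onz(q,u,v,.014)[:2] for u,v in hull]).astype(np.float32); print('tt',cv2.minEnclosingCircle(P),cv2.fitEllipse(P))
print('bracket block top center: ',tri([ray(s,223,186.5),ray(d,311,306)]))
print('rodtop',tri([ray(s,343,203),ray(d,313.5,175)]))
for q,n in((s,'s'),(d,'d')):
    m=viewer.trace(q,'bracket')[0]['pixels']; ys,xs=np.nonzero(m)
    print(n,xs.mean(),ys.mean(),onz(q,xs.mean(),ys.mean(),.015))
E
```

```text
tt ((0.5577890872955322, -0.0033815314527601004), 0.15905530750751495) ((0.5580930709838867, -0.0059507726691663265), (0.30676645040512085, 0.3166108727455139), 98.85448455810547)
tt ((0.5591211318969727, -0.011847356334328651), 0.16015776991844177) ((0.5532498359680176, -0.01123534981161356), (0.3059536814689636, 0.3153423070907593), 158.1498565673828)
bracket block top center:  (array([ 0.45373453, -0.30464286,  0.05147749]), [np.float64(0.0019364630960859864), np.float64(0.0019364630960859576)])
rodtop (array([0.49898408, 0.02169216, 0.10680651]), [np.float64(0.0015216868650778867), np.float64(0.0015216868650778353)])
s 258.8965517241379 151.382183908046 [ 0.2564707  -0.26803268  0.015     ]
d 300.47483870967744 393.6890322580645 [ 0.41439417 -0.47455352  0.015     ]
```

View pics/c1.png

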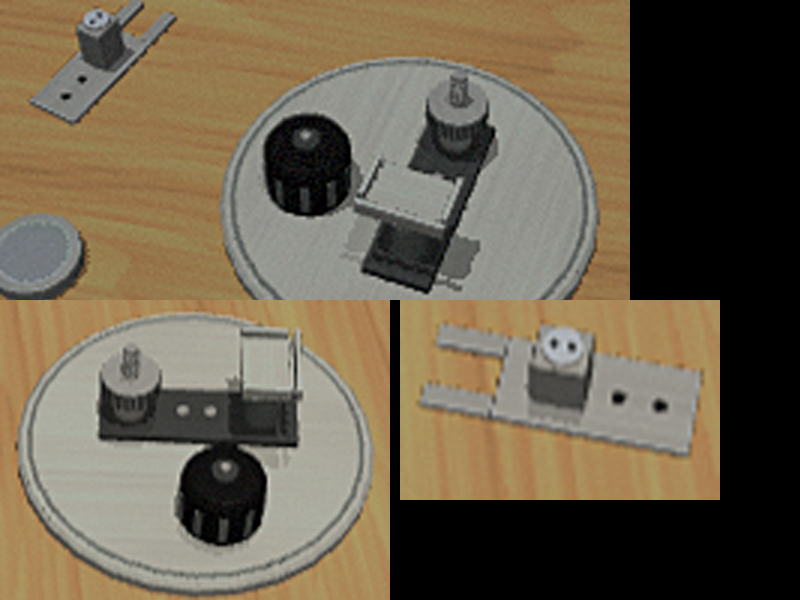

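>>> play_rows --commands '[[[-1, 0, 0, -0.2, 0], [-1, -0.2, -0.2, -0.35, 0], [-1, -0.855, -0.9, -0.35, 0], [-1, -0.855, -0.9, -0.35, 0], [-1, -0.855, -0.9, -0.35, 0], [-1, -0.855, -0.9, -0.35, 0], [-1, -0.855, -0.9, -0.35, 0], [-1, -0.855, -0.9, -0.35, 0], [-1, -0.855, -0.9, -0.35, 0]]]'

```text
clock: 2.4
tcp_pos: [0.2779, 0.4429, 0.302]
orientation: [0.356, 3.121, 0.001]
contact_force: [-0.2, 1.1, 0.1]
grip_width: 0.0855
gripper_force: 0.0
```

>>> play_rows --commands '[[[-1, -0.855, -0.9, 0, 0], [-1, -0.855, -0.9, 0, 0], [-1, -0.855, -0.9, 0, 0], [-1, -0.855, -0.9, 0, 0], [-1, -0.855, -0.9, 0, 0], [-1, -0.855, -0.9, 0, 0], [-1, -0.855, -0.9, 0, 0]]]'

```text
clock: 2.98
tcp_pos: [0.4065, 0.2262, 0.3017]
orientation: [0.362, 3.119, -0.002]
contact_force: [0.4, -0.6, 0.2]
grip_width: 0.0853
gripper_force: 0.0
```

>>> play_rows --commands '[[[-1, -0.855, -0.9, 0, 0], [-1, -0.855, -0.9, 0, 0], [-1, -0.855, -0.9, 0, 0], [-1, -0.855, -0.9, 0, 0], [-1, -0.855, -0.9, 0, 0], [-1, -0.855, -0.9, 0, 0], [-1, -0.855, -0.9, 0, 0], [-1, -0.855, -0.9, 0, 0]]]'

```text
clock: 3.65
tcp_pos: [0.5314, 0.0181, 0.3011]
orientation: [0.352, 3.121, -0.002]
contact_force: [0.5, 1.3, 0.3]
grip_width: 0.0854
gripper_force: 0.0
```

```bash
python3 - <<'E'
from h import *
o=get_obs();print(o['clock'],o['joints'],o['tcp_pos'],o['orientation'],o['contact_force'])
d=cam('wrist');save(d,'w1.png')
np.save('w1.npy',{k:d[k] for k in('pixels','W','f','cx','cy')},allow_pickle=True)
for t in ['collar','nest_floor','bracket','motor']:
        print(t,[(round(x['score'],2),np.round(x['rect']).tolist(),int(x['pixels'].sum())) for x in viewer.trace(d,t)[:3]])
E
```

```text
3.65 [-0.60823614  0.18311144  0.53062003  1.83872963 -0.1001578   1.14619807
  1.3023467 ] [0.53135534 0.01806232 0.30112857] [ 3.52431653e-01  3.12138827e+00 -1.55345920e-03] [0.53005721 1.28671129 0.30130667]
collar [(0.8, [301.0, 118.0, 342.0, 164.0], 1304)]
nest_floor [(0.58, [300.0, 216.0, 356.0, 258.0], 2272)]
bracket [(0.86, [54.0, 103.0, 116.0, 207.0], 3784), (0.8, [21.0, 0.0, 75.0, 57.0], 2156), (0.6, [2.0, 188.0, 4.0, 202.0], 42)]
motor [(0.71, [224.0, 174.0, 280.0, 228.0], 2420)]
```

View pics/w1.png

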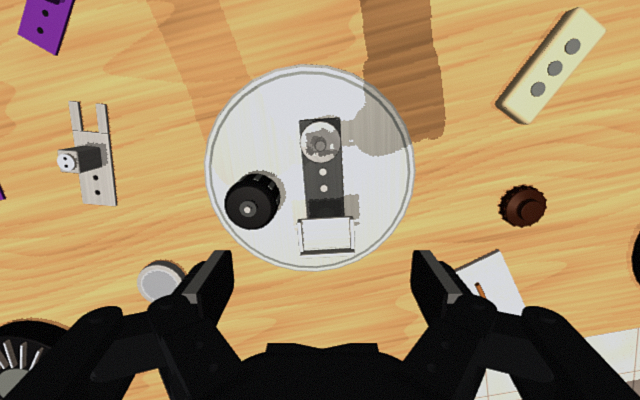

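View w1: collar at (320,141), nest at (328,235), motor at (251,201), and the silver bracket's block top at (67,160) with the fork pointing up (robotwards). Next I take two closer, offset views.

>>> play_rows --commands '[[[-1, -0.1, 0.3, 0.35, 0], [-1, -0.1, 0.3, 0.35, 0], [-1, -0.1, 0.3, 0.35, 0], [-1, -0.1, 0.3, 0.35, 0], [-1, -0.1, 0.3, 0.35, 0], [-1, -0.1, 0.3, 0.35, 0]]]'

```text
clock: 4.4
tcp_pos: [0.563, 0.0721, 0.2326]
orientation: [0.349, 3.121, 0.0]
contact_force: [0.0, -0.6, 0.4]
grip_width: 0.0854
gripper_force: 0.0
```

```bash
cat > snap.py <<'E'
from h import *
import sys
d=cam('wrist');n=sys.argv[1]
D={k:d[k] for k in('pixels','W','f','cx','cy')}
for t in sys.argv[2:]:
    x=viewer.trace(d,t)
    D[t]=[y['pixels'] for y in x]
    print(t,[(round(y['score'],2),np.round(y['rect']).tolist()) for y in x[:3]])
np.save(n+'.npy',D,allow_pickle=True)
o=get_obs();print(o['clock'],o['joints'].round(3),o['tcp_pos'].round(4),o['orientation'].round(3),o['contact_force'].round(2))
E
python3 snap.py w2 collar nest_floor
```

```text
collar [(0.84, [233.0, 102.0, 289.0, 155.0]), (0.52, [0.0, 86.0, 35.0, 210.0])]
nest_floor [(0.66, [232.0, 223.0, 308.0, 274.0])]
4.55 [-0.629  0.319  0.491  1.843 -0.175  1.02   1.28 ] [0.5632 0.072  0.2328] [3.50e-01 3.12e+00 2.00e-03] [-0.68 -0.07 -0.63]
```

>>> play_rows --commands '[[[-1, 0, -0.6, 0, 0], [-1, 0, -0.6, 0, 0], [-1, 0, -0.6, 0, 0], [-1, 0, -0.6, 0, 0], [-1, 0, -0.6, 0, 0], [-1, 0, -0.6, 0, 0]]]'

```text
clock: 5.05
tcp_pos: [0.5367, -0.044, 0.2321]
orientation: [0.349, 3.121, 0.002]
contact_force: [-0.5, 1.0, 0.7]
grip_width: 0.0856
gripper_force: 0.0
```

```bash
python3 snap.py w3 collar nest_floor bracket; python3 - <<'E'
from h import *
L=[np.load(f'w{i}.npy',allow_pickle=True).item()['pixels'] for i in (2,3)]
im=np.vstack([cv2.resize(L[0][60:300,200:520][:240],None,fx=2,fy=2)[:300,:],]) if 0 else np.hstack([cv2.resize(l[40:280,a:a+160],None,fx=2.5,fy=2.5,interpolation=cv2.INTER_CUBIC) for l,a in ((L[0],200),(L[1],290))])
cv2.imwrite('pics/c2.png',im[:,:,::-1])
E
```

```text
collar [(0.57, [352.0, 104.0, 407.0, 156.0])]
nest_floor [(0.67, [349.0, 224.0, 422.0, 270.0])]
bracket [(0.96, [54.0, 82.0, 125.0, 212.0]), (0.71, [10.0, 1.0, 62.0, 24.0])]
5.25 [-0.48   0.273  0.537  1.911 -0.165  1.001  1.482] [ 0.5367 -0.0427  0.2313] [3.440e-01 3.123e+00 1.000e-03] [-0.36  0.31  1.36]
```

View pics/c2.png

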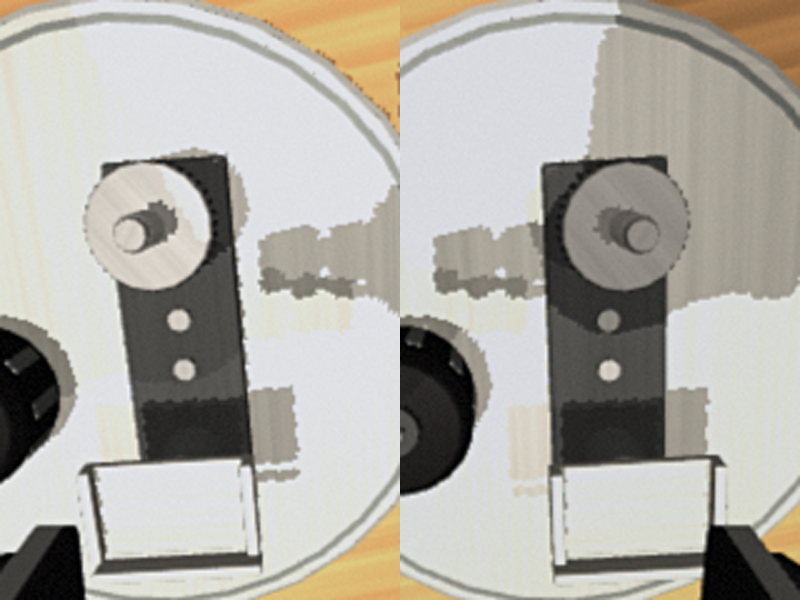

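```bash
python3 - <<'E'
from h import *
A=np.load('w2.npy',allow_pickle=True).item();B=np.load('w3.npy',allow_pickle=True).item()
T={'collar':((148,226.5),(226,226.5)),'rod':((129,236),(242,236)),
'nFL':((80,466),(152,465)),'nFR':((256,458),(325,458)),'floorfront':((169,463),(238,462)),'hole1':((178,320),(209,320)),'hole2':((184,370),(209,370))}
for k,(a,b) in T.items():
    print(k,*[np.round(x,4) for x in tri([ray(A,200+a[0]/2.5,40+a[1]/2.5),ray(B,290+b[0]/2.5,40+b[1]/2.5)])])
for q in (A,B):
    for t in ('collar','nest_floor'):
        ys,xs=np.nonzero(q[t][0]); print(t,xs.mean(),ys.mean(), end=' ')
    print(onz(q,*( (200+148/2.5,40+226.5/2.5) if q is A else (290+226/2.5,40+226.5/2.5)),.072))
E
```

```text
collar [0.5009 0.0227 0.0711] [0.0001 0.0001]
rod [0.5015 0.0222 0.1034] [0.0001 0.0001]
nFL [ 0.5844 -0.0253  0.0929] [0.0003 0.0003]
nFR [0.5983 0.0436 0.0891] [0.0001 0.0001]
floorfront [0.5922 0.0089 0.0896] [0.0003 0.0003]
hole1 [0.5464 0.0152 0.0282] [0.0001 0.0001]
hole2 [0.5705 0.0113 0.0268] [0.0001 0.0001]
collar 260.68459152016544 129.4095139607032 nest_floor 268.01360946745564 247.14526627218936 [0.50095798 0.0229213  0.072     ]
collar 377.95098039215685 129.4752321981424 nest_floor 383.10640945861854 246.69321717486 [0.5007672  0.02259328 0.072     ]
```

>>> play_rows --commands '[[[1, -0.328, 0.317, 0, 0], [1, -0.328, 0.317, 0, 0], [1, -0.328, 0.317, 0.2, 0], [1, -0.328, 0.317, 0.4, 0], [1, -0.328, 0.317, 0.6, 0], [1, -0.328, 0.317, 0.6, 0], [1, -0.328, 0.317, 0.6, 0], [1, -0.328, 0.317, 0.6, 0]]]'

```text
clock: 5.92
tcp_pos: [0.6157, 0.0034, 0.1132]
orientation: [0.347, 3.12, 0.0]
contact_force: [-0.4, 0.0, 0.3]
grip_width: -0.0001
gripper_force: 0.0
```

```bash
python3 snap.py w4 nest_floor; python3 - <<'E'
from h import *
d=np.load('w4.npy',allow_pickle=True).item()
print(proj(d,[.6148,.0045,.083]),get_obs()['grip_width'])
cv2.imwrite('pics/c3.png',cv2.resize(d['pixels'][120:400,140:500],None,fx=1.6,fy=1.6)[:,:,::-1])
E
```

```text
nest_floor [(0.78, [260.0, 193.0, 387.0, 282.0])]
6.0167 [-0.439  0.545  0.451  1.829 -0.311  0.833  1.515] [0.6164 0.0033 0.1143] [3.470e-01 3.118e+00 2.000e-03] [0.44 0.59 0.  ]
[323.94396162 228.7273364 ] -0.00020243948012126943
```

View pics/c3.png

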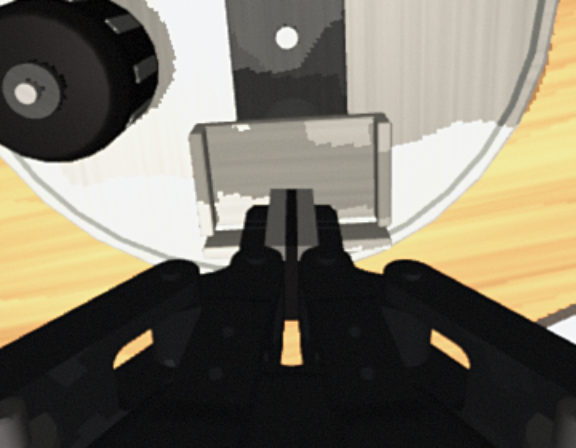

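View c3: the closed fingers are over the nest tray, at crop (290,200), between the cheeks. I touch down gently to find the floor height.

>>> play_rows --commands '[[[1, 0, 0, 0.06, 0], [1, 0, 0, 0.12, 0], [1, 0, 0, 0.12, 0], [1, 0, 0, 0.125, 0], [1, 0, 0, 0.13, 0], [1, 0, 0, 0.135, 0], [1, 0, 0, 0.135, 0]]]'

```text
clock: 6.6
tcp_pos: [0.6164, 0.0035, 0.0891]
orientation: [0.348, 3.118, 0.005]
contact_force: [-11.2, 1.2, 39.5]
grip_width: -0.0003
gripper_force: 19.9
```

>>> play_rows --commands '[[[1, 0, 0, -0.02, 0], [1, 0, 0, -0.02, 0], [1, 0, 0, -0.02, 0]]]'

```text
clock: 6.85
tcp_pos: [0.6152, 0.0034, 0.0893]
orientation: [0.348, 3.12, 0.001]
contact_force: [-2.9, 0.9, 13.2]
grip_width: 0.0
gripper_force: 6.7
```

>>> play_rows --commands '[[[1, 0, 0, 0.003, 0], [1, 0, 0, 0.003, 0]]]'

```text
clock: 7.02
tcp_pos: [0.6152, 0.0034, 0.0892]
orientation: [0.348, 3.121, 0.002]
contact_force: [-4.7, 1.4, 19.0]
grip_width: 0.0002
gripper_force: 9.5
```

>>> play_rows --commands '[[[1, 0, 0, 0.003, 0], [1, 0, 0, 0.003, 0]]]'

```text
clock: 7.18
tcp_pos: [0.6152, 0.0034, 0.0892]
orientation: [0.348, 3.121, 0.003]
contact_force: [-6.8, 0.1, 23.8]
grip_width: 0.0005
gripper_force: 12.0
```

>>> play_rows --commands '[[[1, 0, 0, -0.2, 0], [1, 0, 0, -0.25, 0], [1, 0.2, -0.01, -0.25, 0], [1, 0.4, -0.02, -0.25, 0], [1, 0.697, -0.034, -0.25, 0], [1, 0.697, -0.034, -0.25, 0], [1, 0.697, -0.034, -0.25, 0], [1, 0.697, -0.034, -0.1, 0], [1, 0.697, -0.034, 0, 0], [1, 0.697, -0.034, 0, 0], [1, 0.697, -0.034, 0, 0]]]'

```text
clock: 8.1
tcp_pos: [0.4765, 0.0269, 0.0864]
orientation: [-0.348, -3.12, 0.002]
contact_force: [0.7, -0.3, 0.4]
grip_width: 0.0
gripper_force: 0.0
```

```bash
python3 - <<'E'
from h import *
s=cam('scene');d=cam('side');o=get_obs();print(o['tcp_pos'],o['contact_force'],o['joints'].round(3))
a=cv2.resize(s['pixels'][170:270,280:400],None,fx=3.3,fy=4,interpolation=cv2.INTER_CUBIC)
b=cv2.resize(d['pixels'][130:230,270:390],None,fx=3.3,fy=4,interpolation=cv2.INTER_CUBIC)
cv2.imwrite('pics/c4.png',np.hstack([a,b])[:,:,::-1])
E
```

```text
[0.47782775 0.02713061 0.08773149] [0.17736858 1.27103999 0.24933848] [-0.561  0.392  0.454  2.163 -0.283  0.641  1.44 ]
```

View pics/c4.png

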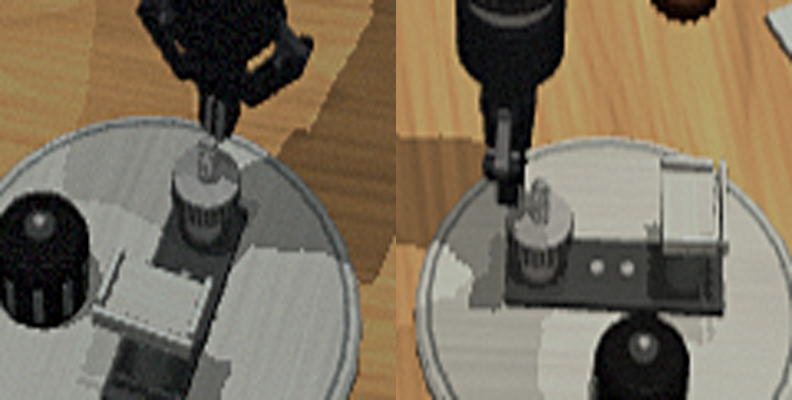

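>>> play_rows --commands '[[[1, 0, 0, 0.04, 0], [1, 0, 0, 0.055, 0], [1, 0, 0, 0.058, 0], [1, 0, 0, 0.062, 0], [1, 0, 0, 0.062, 0]]]'

```text
clock: 8.62
tcp_pos: [0.4769, 0.0274, 0.0747]
orientation: [0.348, 3.122, 0.0]
contact_force: [0.2, -0.6, 0.2]
grip_width: 0.0002
gripper_force: 0.0
```

>>> play_rows --commands '[[[1, 0, 0, 0.005, 0], [1, 0, 0, 0.005, 0]]]'

```text
clock: 8.78
tcp_pos: [0.4769, 0.0274, 0.0737]
orientation: [0.347, 3.122, 0.0]
contact_force: [-0.6, 0.2, 0.0]
grip_width: -0.0
gripper_force: 0.0
```

>>> play_rows --commands '[[[1, 0, 0, 0.005, 0], [1, 0, 0, 0.005, 0]]]'

```text
clock: 8.95
tcp_pos: [0.4768, 0.0274, 0.0726]
orientation: [-0.348, -3.122, -0.0]
contact_force: [-0.5, 0.1, -0.2]
grip_width: 0.0001
gripper_force: 0.0
```

>>> play_rows --commands '[[[1, 0, 0, 0.004, 0], [1, 0, 0, 0.004, 0]]]'

```text
clock: 9.12
tcp_pos: [0.477, 0.0274, 0.0722]
orientation: [-0.348, -3.122, -0.001]
contact_force: [-2.2, -0.1, 5.6]
grip_width: 0.0002
gripper_force: 2.7
```

>>> play_rows --commands '[[[1, 0, 0, 0.004, 0], [1, 0, 0, 0.004, 0]]]'

```text
clock: 9.28
tcp_pos: [0.477, 0.0275, 0.072]
orientation: [-0.348, -3.122, -0.002]
contact_force: [-3.7, 1.6, 13.4]
grip_width: 0.0003
gripper_force: 7.0
```

Touch gives the nest floor at 0.0893 and the collar at 0.0720 under the same 13 N. The collar must rise 17.3 mm, which is 208° counter-clockwise. I pre-turn above the rod with the gripper opened to about 62 mm.

>>> play_rows --commands '[[[1, 0, 0, -0.15, 0], [1, 0, 0, -0.28, 0], [1, 0, 0, -0.28, 0.05], [-0.46, -0.123, 0.003, -0.28, 0.13], [-0.46, -0.123, 0.003, -0.28, 0.21], [-0.46, -0.123, 0.003, -0.28, 0.29], [-0.46, -0.123, 0.003, -0.28, 0.37], [-0.46, -0.123, 0.003, -0.28, 0.45], [-0.46, -0.123, 0.003, -0.28, 0.53], [-0.46, -0.123, 0.003, -0.28, 0.6], [-0.46, -0.123, 0.003, -0.28, 0.667], [-0.46, -0.123, 0.003, -0.28, 0.667]]]'

```text
clock: 10.28
tcp_pos: [0.5009, 0.0227, 0.1269]
orientation: [1.867, 2.527, -0.001]
contact_force: [-1.2, 0.9, -0.1]
grip_width: 0.0623
gripper_force: 0.0
```

>>> play_rows --commands '[[[-0.46, 0, 0, 0, 0], [-0.46, 0, 0, 0, 0]]]'

```text
clock: 10.45
tcp_pos: [0.501, 0.0226, 0.127]
orientation: [-1.859, -2.533, 0.0]
contact_force: [0.8, 1.6, 0.2]
grip_width: 0.0622
gripper_force: 0.0
```

```bash
python3 - <<'E'
from h import *
d=cam('wrist');o=get_obs();print(o['clock'],o['tcp_pos'],o['contact_force'],o['joints'].round(3),o['grip_width'])
M=R.from_rotvec(o['orientation']).as_matrix(); print('axes',M[:,0],M[:,1],M[:,2]); print('to rod, tool axes',M.T@(np.array([.5012,.0225,.043])-o['tcp_pos']))
print(proj(d,[.5012,.0225,.104]),proj(d,[.5012,.0225,.072]))
save(d,'w5.png')
E
```

```text
10.5 [0.50100966 0.02256352 0.12708726] [ 1.45619778 -0.5059346   0.34036723] [-0.775  0.416  0.759  2.098 -0.408  0.776  0.543] 0.0622349928692986
axes [-2.99124295e-01  9.54214150e-01  1.14509741e-04] [9.54214156e-01 2.99124292e-01 3.62810981e-05] [ 3.67292021e-07  1.20119373e-04 -9.99999993e-01]
to rod, tool axes [-0.00012718  0.00015958  0.08408726]
[321.99561083 235.1252042 ] [321.93888094 216.19441972]
```

View pics/w5.png

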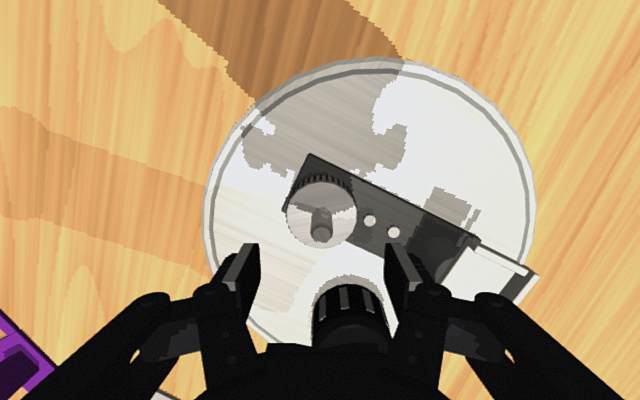

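View w5: the collar is at (321,214) and the rod tip at (321,234), both matching the projection. The pads straddle the collar. Joint 7 falls with positive turn, so I pre-turn another +100°.

>>> play_rows --commands '[[[-0.46, 0, 0, 0, 0.08], [-0.46, 0, 0, 0, 0.16], [-0.46, 0, 0, 0, 0.24], [-0.46, 0, 0, 0, 0.32], [-0.46, 0, 0, 0, 0.4], [-0.46, 0, 0, 0, 0.48], [-0.46, 0, 0, 0, 0.56], [-0.46, 0, 0, 0, 0.64], [-0.46, 0, 0, 0, 0.72], [-0.46, 0, 0, 0, 0.8], [-0.46, 0, 0, 0, 0.88], [-0.46, 0, 0, 0, 0.94]]]'

```text
clock: 11.5
tcp_pos: [0.501, 0.0226, 0.127]
orientation: [-3.081, -0.611, 0.0]
contact_force: [0.1, 0.0, -0.5]
grip_width: 0.0621
gripper_force: 0.0
```

>>> play_rows --commands '[[[-0.46, 0, 0, 0, 0.08], [-0.46, 0, 0, 0, 0.15], [-0.46, 0, 0, 0.15, 0.15], [-0.46, 0, 0, 0.3, 0.15], [-0.46, 0, 0, 0.42, 0.15], [-0.46, 0, 0, 0.42, 0.15], [-0.46, 0, 0, 0.42, 0.15]]]'

```text
clock: 12.08
tcp_pos: [0.5004, 0.0221, 0.0428]
orientation: [3.131, 0.251, -0.003]
contact_force: [0.2, -0.7, -0.4]
grip_width: 0.0629
gripper_force: 0.0
```

```bash
python3 - <<'E'
from h import *
o=get_obs();print(o['clock'],o['tcp_pos'],o['contact_force'],o['joints'].round(3),o['grip_width'])
M=R.from_rotvec(o['orientation']).as_matrix(); print('axes',M[:,0],M[:,1],M[:,2]); print('to rod, tool axes',M.T@(np.array([.5012,.0225,.043])-o['tcp_pos']))
E
```

```text
12.0833 [0.50038522 0.02213783 0.04277464] [ 0.22861932 -0.71670923 -0.41400049] [-0.91   0.749  1.014  2.153 -0.947  0.792 -0.68 ] 0.06286010190931007
axes [ 0.98718771  0.15954851 -0.00216807] [ 1.59548542e-01 -9.87190072e-01 -1.57953414e-04] [-2.16549887e-03 -1.89982813e-04 -9.99997637e-01]
to rod, tool axes [ 0.00086164 -0.00022757 -0.00022719]
```

>>> play_rows --commands '[[[1, 0, 0, 0, 0], [1, 0, 0, 0, 0], [1, 0, 0, 0, 0], [1, 0, 0, 0, 0], [1, 0, 0, 0, 0]]]' --grip_force 40

```text
clock: 12.5
tcp_pos: [0.5017, 0.023, 0.0445]
orientation: [-3.13, -0.251, -0.003]
contact_force: [-2.6, 2.4, 8.5]
grip_width: 0.0485
gripper_force: 41.6
```

>>> play_rows --commands '[[[1, 0, 0, -0.0024, -0.065], [1, 0, 0, -0.0049, -0.13], [1, 0, 0, -0.0073, -0.195], [1, 0, 0, -0.0098, -0.26], [1, 0, 0, -0.0122, -0.325], [1, 0, 0, -0.0146, -0.39], [1, 0, 0, -0.0171, -0.455], [1, 0, 0, -0.0195, -0.52], [1, 0, 0, -0.022, -0.585], [1, 0, 0, -0.0244, -0.65], [1, 0, 0, -0.0268, -0.715], [1, 0, 0, -0.0293, -0.78]]]'

```text
clock: 13.5
tcp_pos: [0.5009, 0.0237, 0.0503]
orientation: [-2.411, -2.011, -0.003]
contact_force: [-5.0, 3.3, 10.6]
grip_width: 0.0491
gripper_force: 42.1
```

>>> play_rows --commands '[[[1, 0, 0, -0.0024, -0.065], [1, 0, 0, -0.0049, -0.13], [1, 0, 0, -0.0073, -0.195], [1, 0, 0, -0.0098, -0.26], [1, 0, 0, -0.0122, -0.325], [1, 0, 0, -0.0146, -0.39], [1, 0, 0, -0.0171, -0.455], [1, 0, 0, -0.0195, -0.52], [1, 0, 0, -0.022, -0.585], [1, 0, 0, -0.0244, -0.65], [1, 0, 0, -0.0268, -0.715], [1, 0, 0, -0.0293, -0.78]]]'

```text
clock: 14.5
tcp_pos: [0.4999, 0.0233, 0.0561]
orientation: [-0.816, -3.031, -0.002]
contact_force: [-8.4, 3.5, 13.7]
grip_width: 0.0491
gripper_force: 42.3
```

```bash
python3 - <<'E'
from h import *
o=get_obs();print(o['clock'],o['tcp_pos'],o['contact_force'],o['moment'],o['joints'].round(3),o['grip_width'])
M=R.from_rotvec(o['orientation']).as_matrix(); print('yaw of tool y',np.degrees(np.arctan2(M[1,1],M[0,1])),M[:,2])
E
```

```text
14.5 [0.49990099 0.02325992 0.05609147] [-8.38065408  3.45580555 13.69183117] [ 0.54742498  1.71196258 -0.20626976] [-0.5    0.479  0.411  2.126 -0.335  0.6    1.194] 0.04905030554146949
yaw of tool y 59.85434680322691 [-0.00192078  0.00156359 -0.99999693]
```

>>> play_rows --commands '[[[1, 0, 0, -0.0024, -0.065], [1, 0, 0, -0.0049, -0.13], [1, 0, 0, -0.0073, -0.195], [1, 0, 0, -0.0098, -0.26], [1, 0, 0, -0.0122, -0.325], [1, 0, 0, -0.0146, -0.39], [1, 0, 0, -0.0171, -0.455], [1, 0, 0, -0.0195, -0.52], [1, 0, 0, -0.022, -0.585], [1, 0, 0, -0.0244, -0.65], [1, 0, 0, -0.0268, -0.715], [1, 0, 0, -0.028, -0.747]]]'

```text
clock: 15.5
tcp_pos: [0.5, 0.0222, 0.0617]
orientation: [0.997, -2.978, -0.0]
contact_force: [-8.4, 2.0, 12.6]
grip_width: 0.0486
gripper_force: 42.2
```

>>> play_rows --commands '[[[1, 0, 0, 0, 0], [-0.4, 0, 0, 0, 0], [-0.4, 0, 0, 0, 0], [-0.4, 0, 0, 0, 0], [-0.4, 0, 0, 0, 0]]]'

```text
clock: 15.92
tcp_pos: [0.5015, 0.0223, 0.0607]
orientation: [-0.991, 2.98, -0.001]
contact_force: [-0.3, 0.8, -0.2]
grip_width: 0.0597
gripper_force: 0.0
```

```bash
python3 - <<'E'
from h import *
o=get_obs();print(o['clock'],o['tcp_pos'],o['contact_force'],o['moment'],o['joints'].round(3),o['grip_width'])
M=R.from_rotvec(o['orientation']).as_matrix(); print('yaw of tool y',np.degrees(np.arctan2(M[1,1],M[0,1])),M[:,0],M[:,1],M[:,2])
E
```

```text
15.9167 [0.50153411 0.02227559 0.06067754] [-0.25538179  0.8117949  -0.17931916] [0.03806799 0.06472835 0.00158975] [-0.253  0.441  0.103  2.107 -0.077  0.596  2.116] 0.05973174947632851
yaw of tool y 126.77250518559917 [-8.01018224e-01 -5.98639632e-01 -6.28879260e-04] [-0.59863902  0.80101838 -0.00093662] [ 1.06444226e-03 -3.73778772e-04 -9.99999364e-01]
```

>>> play_rows --commands '[[[-0.4, 0, 0, -0.15, 0], [-0.4, 0, 0, -0.325, 0], [-0.4, 0, 0, -0.325, 0], [1, 0.12, 0, -0.325, 0], [1, 0.12, 0, -0.325, 0], [1, 0.12, 0, -0.325, 0], [1, 0.12, 0, -0.325, 0], [1, 0.12, 0, -0.2, 0], [1, 0.12, 0, -0.155, 0], [1, 0.12, 0, -0.155, 0], [1, 0.12, 0, -0.155, 0]]]'

```text
clock: 16.83
tcp_pos: [0.4817, 0.0085, 0.0908]
orientation: [0.992, -2.979, -0.0]
contact_force: [-0.4, 0.0, -0.1]
grip_width: 0.0001
gripper_force: 0.0
```

>>> play_rows --commands '[[[1, 0, 0, 0.006, 0], [1, 0, 0, 0.009, 0], [1, 0, 0, 0.009, 0]]]'

```text
clock: 17.08
tcp_pos: [0.4818, 0.0082, 0.0896]
orientation: [0.991, -2.981, -0.0]
contact_force: [-0.3, 0.4, -1.0]
grip_width: 0.0002
gripper_force: 0.0
```

>>> play_rows --commands '[[[1, 0, 0, 0.004, 0], [1, 0, 0, 0.004, 0]]]'

```text
clock: 17.25
tcp_pos: [0.4819, 0.0082, 0.0894]
orientation: [-0.991, 2.981, 0.0]
contact_force: [-0.6, 0.2, 5.9]
grip_width: 0.0001
gripper_force: 2.9
```

>>> play_rows --commands '[[[1, 0, 0, 0.004, 0], [1, 0, 0, 0.004, 0]]]'

```text
clock: 17.42
tcp_pos: [0.482, 0.0082, 0.0892]
orientation: [-0.991, 2.981, 0.0]
contact_force: [-3.3, -0.4, 13.7]
grip_width: -0.0001
gripper_force: 6.9
```

Collar now reads 0.0892, level with the nest. Next is the bracket.

>>> play_rows --commands '[[[1, 0, 0, -0.2, 0], [1, 0, 0, -0.4, 0], [-1, 0.2, -0.26, -0.6, 0.06], [-1, 0.4, -0.52, -0.7, 0.13], [-1, 0.6, -0.8, -0.7, 0.2], [-1, 0.76, -1, -0.7, 0.27], [-1, 0.76, -1, -0.7, 0.34], [-1, 0.76, -1, -0.7, 0.41], [-1, 0.76, -1, -0.7, 0.48], [-1, 0.76, -1, -0.7, 0.53], [-1, 0.76, -1, -0.7, 0.53], [-1, 0.76, -1, -0.7, 0.53]]]'

```text
clock: 18.42
tcp_pos: [0.4798, -0.2426, 0.2279]
orientation: [-0.294, -3.127, -0.001]
contact_force: [-0.1, 0.3, 0.6]
grip_width: 0.0851
gripper_force: 0.0
```

```bash
python3 snap.py w6 bracket
```

```text
bracket [(0.91, [207.0, 0.0, 264.0, 36.0]), (0.69, [241.0, 91.0, 292.0, 218.0]), (0.68, [68.0, 78.0, 148.0, 209.0])]
18.5167 [ 0.     0.265  0.423  1.911 -0.129  0.992  1.865] [ 0.48   -0.242   0.2278] [-2.930e-01 -3.128e+00 -1.000e-03] [-0.68  0.09 -0.27]
```

>>> play_rows --commands '[[[-1, 0, -0.5, 0, 0], [-1, 0, -0.5, 0, 0], [-1, 0, -0.5, 0, 0], [-1, 0, -0.5, 0, 0], [-1, 0, -0.5, 0, 0], [-1, 0, -0.5, 0, 0]]]'

```text
clock: 19.02
tcp_pos: [0.4615, -0.3395, 0.2277]
orientation: [-0.294, -3.127, -0.002]
contact_force: [-0.2, 0.3, 0.8]
grip_width: 0.0854
gripper_force: 0.0
```

```bash
python3 snap.py w7 bracket; python3 - <<'E'
from h import *
L=[np.load(f'w{i}.npy',allow_pickle=True).item() for i in (6,7)]
out=[]
for D in L:
    m=D['bracket'][0]; ys,xs=np.nonzero(m); a=int(np.clip(xs.mean()-80,0,480)); b=int(np.clip(ys.mean()-120,0,160)); print(a,b)
    out.append(cv2.resize(D['pixels'][b:b+240,a:a+160],None,fx=2.5,fy=2.5,interpolation=cv2.INTER_CUBIC))
cv2.imwrite('pics/c5.png',np.hstack(out)[:,:,::-1])
E
```

```text
bracket [(0.85, [160.0, 79.0, 226.0, 209.0]), (0.67, [317.0, 94.0, 378.0, 219.0]), (0.59, [301.0, 0.0, 356.0, 37.0])]
19.1167 [ 0.161  0.332  0.459  1.833 -0.172  1.016  2.073] [ 0.4618 -0.3393  0.2278] [-2.930e-01 -3.128e+00 -2.000e-03] [ 0.06  1.11 -0.16]
155 0
113 28
```

View pics/c5.png

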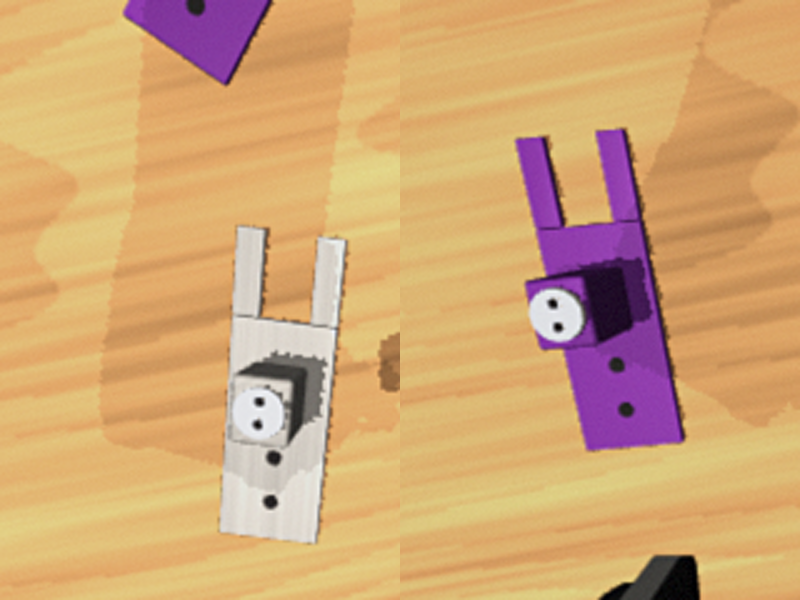

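View c5: the left half shows the silver bracket, with its disc at crop (258,412) and fork up. The right half shows the purple one, which was picked by score. I fit the silver bracket's pose from silhouettes in both views, keeping only grey pixels.

```bash
cat > fit.py <<'E'
from h import *
from scipy.optimize import minimize
L=[np.load(f'w{i}.npy',allow_pickle=True).item() for i in (6,7)]
masks=[]
for D,bb in zip(L,[(236,86,298,223),(312,88,384,225)]):
    p=D['pixels'].astype(int); sat=(p.max(2)-p.min(2))/(p.max(2)+1)
    m=(sat<.22); b=np.zeros_like(m); b[bb[1]:bb[3],bb[0]:bb[2]]=1; m&=b
    m=cv2.morphologyEx(m.astype(np.uint8),cv2.MORPH_OPEN,np.ones((2,2)))
    n,l,st,_=cv2.connectedComponentsWithStats(m); m=(l==1+st[1:,4].argmax()).astype(np.uint8); masks.append(m); print(m.sum())
def polys(x,y,w):
    Rz=R.from_euler('z',w).as_matrix(); P=[]
    def box(a,b,c,d,z0,z1): P.append(('h',[[i,j,k] for i in(a,b) for j in(c,d) for k in(z0,z1)]))
    box(-75,35,-25,25,0,5);box(35,75,12,25,0,5);box(35,75,-25,-12,0,5);box(-15,15,-13,13,5,50)
    t=np.linspace(0,6.28,24); P.append(('h',[[11*np.cos(a),11*np.sin(a),z] for a in t for z in(50,54)]))
    return [np.array(q)/1000@Rz.T+[x,y,0] for _,q in P]
def cost(v,S=4):
    c=0
    for D,m in zip(L,masks):
        im=np.zeros((400*S,640*S),np.uint8)
        for q in polys(*v):
            uv=np.array([proj(D,p) for p in q]); h=cv2.convexHull(((uv+.5)*S).astype(np.float32))
            cv2.fillConvexPoly(im,np.round(h).astype(int),1)
        a=cv2.resize(im.astype(np.float32),(640,400),interpolation=cv2.INTER_AREA)
        c+=np.abs(a-m).sum()/m.sum()
    return c
x0=np.array([.4537,-.3046,np.radians(173)])
res=min((minimize(cost,x0+[0,0,dw],method='Nelder-Mead',options=dict(initial_simplex=(x0+[0,0,dw])+np.array([[0,0,0],[.01,0,0],[0,.01,0],[0,0,.12]]),xatol=1e-4,fatol=1e-4)) for dw in(-.1,.1)),key=lambda r:r.fun)
v=res.x; print(v[:2],np.degrees(v[2]),res.fun)
for k in (0,1):
    LL=L[k]; print('disc pred',proj(LL,[v[0],v[1],.054]))
o=get_obs();M=R.from_rotvec(o['orientation']).as_matrix();print(M[:,0],M[:,1],np.degrees(np.arctan2(M[1,0],M[0,0])))
print('shift',M.T@(np.array([v[0],v[1],0.1])-o['tcp_pos'])/.2)
E
python3 fit.py
```

```text
4334
4284
[ 0.45514695 -0.30573368] 161.8894824711933 0.08127240282361214
disc pred [259.14851782 165.88341987]
disc pred [352.31012035 165.78793187]
[-9.82579381e-01  1.85843337e-01  1.21101264e-04] [0.18584336 0.98257879 0.00108166] 169.28969516277036
shift [0.06358303 0.15797373 0.63938933]
```

>>> play_rows --commands '[[[-1, 0.064, 0.158, 0, 0.04], [-1, 0.064, 0.158, 0.2, 0.082], [-1, 0.064, 0.158, 0.4, 0.082], [-1, 0.064, 0.158, 0.6, 0.082], [-1, 0.064, 0.158, 0.75, 0.082], [-1, 0.064, 0.158, 0.75, 0.082], [-1, 0.064, 0.158, 0.75, 0.082]]]'

```text
clock: 19.7
tcp_pos: [0.4539, -0.3064, 0.0773]
orientation: [-0.496, -3.099, -0.002]
contact_force: [0.2, 0.5, 1.5]
grip_width: 0.0852
gripper_force: 0.0
```

```bash
python3 - <<'E'
from h import *
o=get_obs();M=R.from_rotvec(o['orientation']).as_matrix();print(o['clock'],o['tcp_pos'],np.degrees(np.arctan2(M[1,0],M[0,0])))
print('shift',M.T@(np.array([.4551,-.3057,.014])-o['tcp_pos'])/.2)
d=cam('wrist'); print('disc pred',proj(d,[.4551,-.3057,.054]))
p=d['pixels'].astype(int); u,v=proj(d,[.4551,-.3057,.054]).astype(int)
g=cv2.cvtColor(d['pixels'],cv2.COLOR_RGB2GRAY); y0=max(v-60,0); c=cv2.HoughCircles(g[y0:v+60,u-60:u+60],cv2.HOUGH_GRADIENT,1,20,param1=100,param2=15,minRadius=10,maxRadius=40); print(None if c is None else c[0][:3]+[u-60,y0,0])
E
```

```text
19.7 [ 0.45390867 -0.3063677   0.07734382] 161.81105179052778
shift [-0.00563413  0.00482418  0.31670586]
disc pred [324.19775758 236.54773077]
[[323.5        219.5         35.        ]
 [327.5        242.5         27.10000038]
 [326.5        270.5         26.10000038]]
```

>>> play_rows --commands '[[[-1, -0.006, 0.005, 0.15, 0], [-1, -0.006, 0.005, 0.31, 0], [-1, -0.006, 0.005, 0.315, 0], [-1, -0.006, 0.005, 0.315, 0], [1, -0.006, 0.005, 0.315, 0], [1, -0.006, 0.005, 0.315, 0], [1, -0.006, 0.005, 0.315, 0], [1, -0.006, 0.005, 0.315, 0], [1, -0.006, 0.005, 0.315, 0], [1, -0.006, 0.005, 0.315, 0], [1, -0.006, 0.005, 0.315, 0]]]' --grip_force 45

```text
clock: 20.67
tcp_pos: [0.4564, -0.3075, 0.016]
orientation: [0.499, 3.1, -0.0]
contact_force: [-1.0, 1.8, 8.0]
grip_width: 0.0257
gripper_force: 45.1
```

```bash
python3 - <<'E'
from h import *
o=get_obs();M=R.from_rotvec(o['orientation']).as_matrix();print(o['clock'],o['tcp_pos'],np.degrees(np.arctan2(M[1,0],M[0,0])),o['grip_width'],o['gripper_force'],o['joints'].round(3),M[:,2])
E
```

```text
20.6667 [ 0.45636333 -0.30745438  0.01599054] 161.71159415944527 0.025711898551848224 45.143778920173645 [ 0.217  0.601  0.339  2.023 -0.355  0.573  2.054] [ 1.28050147e-03 -2.92032694e-04 -9.99999138e-01]
```

>>> play_rows --commands '[[[1, 0, 0, -0.05, 0], [1, 0, 0, -0.2, 0], [1, 0, 0, -0.35, 0], [1, 0, 0, -0.5, 0], [1, 0, 0, -0.65, 0], [1, 0, 0.1, -0.72, 0], [1, 0.005, 0.25, -0.72, 0], [1, 0.01, 0.4, -0.72, 0], [1, 0.012, 0.55, -0.72, 0], [1, 0.012, 0.7, -0.72, 0], [1, 0.012, 0.84, -0.72, 0], [1, 0.012, 0.84, -0.72, 0]]]'

```text
clock: 21.67
tcp_pos: [0.5081, -0.1402, 0.1592]
orientation: [-0.486, -3.104, -0.005]
contact_force: [0.7, 0.4, -1.7]
grip_width: 0.0253
gripper_force: 44.6
```

>>> play_rows --commands '[[[1, 0, 0.12, 0, -0.02], [1, 0.005, 0.27, 0, -0.05], [1, 0.01, 0.42, 0, -0.08], [1, 0.012, 0.57, 0, -0.103], [1, 0.012, 0.7, 0, -0.103], [1, 0.012, 0.78, 0, -0.103], [1, 0.012, 0.84, 0, -0.103], [1, 0.012, 0.84, 0, -0.103], [1, 0.012, 0.84, 0, -0.103], [1, 0.012, 0.84, 0, -0.103]]]'

```text
clock: 22.5
tcp_pos: [0.5561, 0.0114, 0.159]
orientation: [-0.25, -3.131, 0.002]
contact_force: [0.1, -0.6, -1.8]
grip_width: 0.0259
gripper_force: 44.8
```

```bash
cat > st.py <<'E'
from h import *
o=get_obs();M=R.from_rotvec(o['orientation']).as_matrix();print(o['clock'],o['tcp_pos'].round(4),np.degrees(np.arctan2(M[1,0],M[0,0])),o['grip_width'],o['gripper_force'],o['contact_force'].round(2),o['joints'].round(3),M[:,2].round(4))
print('shift',M.T@(np.array([.5573,.0136,.1053])-o['tcp_pos'])/.2)
E
python3 st.py; python3 snap.py w8 bracket collar nest_floor
python3 - <<'E'
from h import *
d=np.load('w8.npy',allow_pickle=True).item()
print(proj(d,[.5012,.0225,.104]), proj(d,[.6148,.0045,.0893]))
p=d['pixels'].copy()
cv2.imwrite('pics/w8.png',p[:,:,::-1])
E
```

```text
22.5 [0.5561 0.0114 0.159 ] 170.8615851067119 0.025873734485100837 44.76515829563141 [ 0.11 -0.59 -1.78] [-0.404  0.378  0.34   1.931 -0.162  0.86   1.431] [-6.e-04 -1.e-03 -1.e+00]
shift [-0.00433198  0.01199546  0.26869803]
bracket [(0.79, [271.0, 99.0, 375.0, 352.0])]
collar [(0.81, [296.0, 94.0, 348.0, 167.0])]
nest_floor []
22.7 [-0.404  0.378  0.34   1.93  -0.163  0.86   1.431] [0.5564 0.012  0.1591] [-2.500e-01 -3.131e+00  1.000e-03] [-0.34 -0.09 -2.23]
[326.13205571 134.36886773] [325.5896963  279.45981202]
```

>>> play_rows --commands '[[[1, -0.004, 0.009, 0, 0], [1, -0.004, 0.009, 0.1, 0], [1, -0.004, 0.009, 0.17, 0], [1, -0.004, 0.009, 0.19, 0], [1, -0.004, 0.009, 0.205, 0], [1, -0.004, 0.009, 0.205, 0]]]'

```text
clock: 23.2
tcp_pos: [0.5577, 0.0148, 0.1178]
orientation: [-0.247, -3.131, 0.0]
contact_force: [-0.0, -0.3, -2.1]
grip_width: 0.0256
gripper_force: 44.8
```

```bash
python3 st.py; python3 snap.py w9 bracket; python3 - <<'E'
from h import *
d=np.load('w9.npy',allow_pickle=True).item()
a=cv2.resize(d['pixels'][60:360,220:440],None,fx=2,fy=2,interpolation=cv2.INTER_CUBIC)
s=cam('side'); b=cv2.resize(s['pixels'][130:230,290:380],None,fx=4,fy=4,interpolation=cv2.INTER_CUBIC)
im=np.zeros((600,800,3),np.uint8); im[:,:440]=a; im[:400,440:]=b
cv2.imwrite('pics/c6.png',im[:,:,::-1])
E
```

```text
23.2 [0.5577 0.0148 0.1178] 170.9682306099868 0.025634057907465643 44.803444147109985 [-0.04 -0.31 -2.06] [-0.39   0.438  0.319  1.956 -0.191  0.777  1.452] [-6.e-04 -2.e-04 -1.e+00]
shift [ 0.00081915 -0.00637151  0.06266258]
bracket [(0.68, [269.0, 99.0, 370.0, 350.0])]
23.3 [-0.39   0.437  0.32   1.956 -0.191  0.777  1.451] [0.5583 0.0149 0.1187] [0.247 3.131 0.   ] [-0.39 -0.79 -1.32]
```

View pics/c6.png

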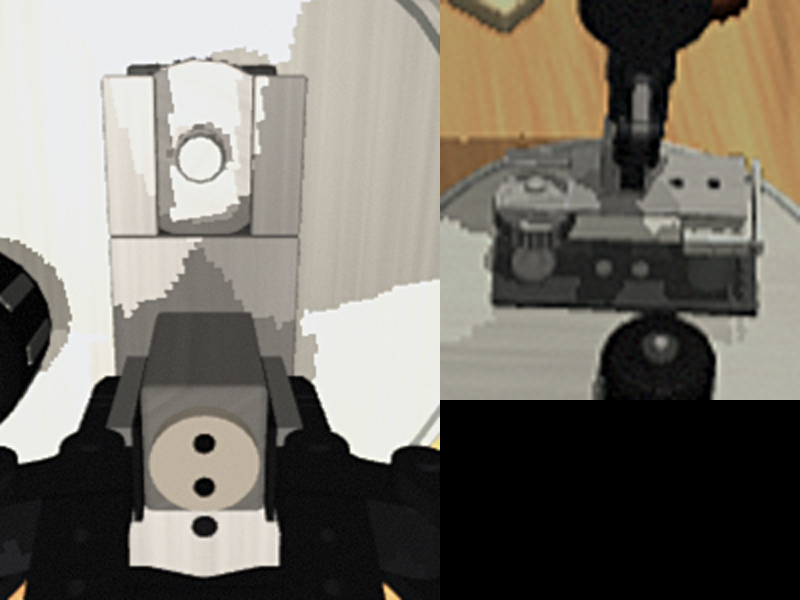

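View c6: the rod at crop (201,158) stands inside the slot (157–252), about 1 mm off centre. The tail is over the nest.

>>> play_rows --commands '[[[1, 0, -0.005, 0.02, 0], [1, 0, -0.005, 0.04, 0], [1, 0, -0.005, 0.05, 0], [1, 0, -0.005, 0.055, 0], [1, 0, -0.005, 0.055, 0]]]'

```text
clock: 23.77
tcp_pos: [0.5573, 0.014, 0.1066]
orientation: [-0.247, -3.131, 0.0]
contact_force: [0.3, 0.8, -2.2]
grip_width: 0.0254
gripper_force: 44.8
```

>>> play_rows --commands '[[[1, 0, 0, 0.004, 0], [1, 0, 0, 0.004, 0]]]'

```text
clock: 23.93
tcp_pos: [0.5576, 0.014, 0.1061]
orientation: [-0.247, -3.132, -0.0]
contact_force: [-0.3, 0.7, -1.8]
grip_width: 0.0256
gripper_force: 44.8
```

>>> play_rows --commands '[[[1, 0, 0, 0.003, 0], [1, 0, 0, 0.003, 0]]]'

```text
clock: 24.1
tcp_pos: [0.5576, 0.0141, 0.1056]
orientation: [0.247, 3.132, 0.0]
contact_force: [0.3, 0.3, -1.8]
grip_width: 0.0254
gripper_force: 44.8
```

>>> play_rows --commands '[[[1, 0, 0, 0.003, 0], [1, 0, 0, 0.003, 0]]]'

```text
clock: 24.27
tcp_pos: [0.5577, 0.014, 0.1053]
orientation: [0.247, 3.132, 0.0]
contact_force: [-1.4, -0.9, 1.9]
grip_width: 0.0259
gripper_force: 45.1
```

>>> play_rows --commands '[[[1, 0, 0, 0.003, 0], [1, 0, 0, 0.003, 0]]]'

```text
clock: 24.43
tcp_pos: [0.5577, 0.014, 0.1052]
orientation: [0.247, 3.132, 0.001]
contact_force: [-3.1, 0.5, 8.0]
grip_width: 0.0257
gripper_force: 46.1
```

>>> play_rows --commands '[[[1, 0, 0, -0.002, 0], [0.1, 0, 0, -0.002, 0], [-0.4, 0, 0, -0.002, 0], [-0.4, 0, 0, -0.002, 0], [-0.4, 0, 0, -0.002, 0], [-0.4, 0, 0, -0.002, 0]]]'

```text
clock: 24.93
tcp_pos: [0.5576, 0.014, 0.1047]
orientation: [-0.247, -3.132, 0.0]
contact_force: [0.5, -0.1, -0.5]
grip_width: 0.0596
gripper_force: 0.0
```

>>> play_rows --commands '[[[-0.4, 0, 0, -0.1, 0], [-0.4, 0, 0, -0.25, 0], [-0.4, 0, 0, -0.4, 0], [-0.4, 0, 0, -0.5, 0], [-0.4, 0, 0, -0.5, 0], [-0.4, 0, 0, -0.5, 0]]]'

```text
clock: 25.43
tcp_pos: [0.5583, 0.0141, 0.2059]
orientation: [0.247, 3.129, 0.001]
contact_force: [0.2, 0.7, -1.1]
grip_width: 0.0594
gripper_force: 0.0
```

```bash
python3 st.py; python3 snap.py w10 bracket collar motor; cat > fin.py <<'E'
from h import *
from scipy.optimize import minimize
D=np.load('w10.npy',allow_pickle=True).item()
# block pose check: overlap of traced bracket with model at predicted pose
m=D['bracket'][0].astype(np.uint8)
def ren(x,y,w,z):
    Rz=R.from_euler('z',w).as_matrix(); im=np.zeros((400,640),np.uint8)
    for a,b,c,d,z0,z1 in((-75,35,-25,25,0,5),(35,75,12,25,0,5),(35,75,-25,-12,0,5),(-15,15,-13,13,5,50),(-10,10,-10,10,50,54)):
        q=np.array([[i,j,k] for i in(a,b) for j in(c,d) for k in(z0,z1)])/1000@Rz.T+[x,y,z]
        cv2.fillConvexPoly(im,np.round(cv2.convexHull(np.array([proj(D,p) for p in q]).astype(np.float32))).astype(int),1)
    return im
for dz in(0,):
    f=lambda v:1-(lambda r:(r&m).sum()/(r|m).sum())(ren(*v,.0893))
    x0=np.array([.5555,.0139,np.radians(171)]); print('iou cost at plan',f(x0))
    s=minimize(f,x0,method='Nelder-Mead',options=dict(initial_simplex=x0+np.array([[0,0,0],[.006,0,0],[0,.006,0],[0,0,.08]])));print(s.x[:2],np.degrees(s.x[2]),s.fun)
E
python3 fin.py
```

```text
25.4333 [0.5583 0.0141 0.2059] 170.98759543595946 0.059393869134680845 0.0 [ 0.19  0.74 -1.07] [-0.425  0.321  0.357  1.886 -0.136  0.955  1.407] [ 2.6e-03  7.0e-04 -1.0e+00]
shift [ 0.00590141 -0.00395327  0.50274969]
bracket [(0.95, [290.0, 99.0, 354.0, 269.0])]
collar [(0.62, [308.0, 91.0, 336.0, 148.0])]
motor [(0.6, [187.0, 159.0, 264.0, 234.0])]
25.6333 [-0.424  0.324  0.356  1.888 -0.136  0.955  1.407] [0.5567 0.014  0.2034] [-2.470e-01 -3.129e+00  1.000e-03] [1.36 0.56 0.92]
iou cost at plan 0.05296931513242331
[0.55548465 0.01364755] 171.07385818190286 0.04688782088852417
```

```bash
python3 -c "
from h import *
print(r.hand_in())"
```

```text
the job is handed in; nothing more can be done
None
```

I raised the collar level with the nest (0.0892 m against 0.0893 m by touch) and let go of it. I then laid the bracket across the two, fork round the rod and tail in the nest, and handed in at about 25.6 s with the arm clear. On the first touch the shut fingertips pressed the nest floor with about 39.5 N, just under the 40 N limit.

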